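# Set the indexing fixture to 60 degrees

## Robot

A 6-joint arm with a two-finger parallel gripper is mounted at the origin on the work surface. World frame = base frame: x ahead of the robot, y to its left, z up, the work surface at z = 0. Lengths are in mm, angles in rad, forces in N, time in s.
With the tool pointing down it reaches from about 275 to 750 mm from the base axis. Payload 10.2 kg.
Tool frame: the origin (TCP) lies midway between the tips of the shut fingers; the grasp point (between the pads) lies 19 mm behind it; z points along the fingers, y is the line along which they close (so a half turn about z gives the same grasp; the last joint's range is limited). The gripper opens to 85 mm and grips with 20 to 120 N. Pads are 22 mm wide; open, the fingers measure 114 mm over their backs; the gripper's body (76 mm by 85 mm) begins 54 mm behind the grasp point. The pads swing forward as they close: fully open they stand 13 mm farther back than shut.
Start: joints at [-1.456, 0.313, 1.498, -0, 1.331, -0.223], TCP at [173.979, -495.341, 231.294] pointing down, gripper open.
Joint ranges: [-2.94, 2.94], [-0.97, 2.17], [0.19, 2.56], [-1.23, 4.37], [0.02, 3.11], [-2.88, 2.88]. Speed limits (rad/s): [2.39, 2.39, 3.01, 3.14, 3.14, 3.14].

## Interface

Orientations are given as a unit quaternion [w, x, y, z].
In Python, from rig import sense, capture, finish_job, find_in, place_of gives the robot as it stands. The module is installed in compiled form; this text tells all that it offers.
- The arm moves only by the shell command python3 -m jog 'ROWS' [FORCE]. ROWS is JSON, a list of rows, each an object of numbers: "tx", "ty", "tz": the shift along the tool's x, y, z in mm; "ax", "ay", "az": the turn, a rotation vector about the tool's x, y, z in rad; "jaw": the closure, from -1 (fully open) to 1 (shut), so that 0 is half open. In form: [{"tx": .., "ty": .., "tz": .., "ax": .., "ay": .., "az": .., "jaw": ..}, ...]. A call has 1 to 5 rows; each row shifts and turns the commanded pose from where the row before left it, along the tool's axes as they then stand; what a row does not reach is not made up. A row lasts 1/8 s, in which the tool goes at most 62.5 mm and 10.7 degrees, less where a joint would pass 70% of its speed; a pose out of reach is approached as far as the arm can. A call with a gripper value outside its range is refused whole. The fingers move at their own pace and stop on an object; FORCE is the grip in N (left out, the last holds). Time passes only in rows, so rows that do not move let the fingers close. It gives the time, the measured TCP pose, the force, the opening and the grip force at its end, in the units of the state.
- sense(): the state, without advancing time (a new reading comes with each control period).
- capture(name): name is "scene" or "top"; returns a dict with "color" (420x560x3 uint8, red, green, blue), "depth" (420x560 float32, mm along the optical axis (not along the pixel's ray), 0 where there is no reading), "fx", "fy", "cx", "cy" (pixels), "camera_from_world" (4x4, takes a point from world to camera coordinates). Camera axes: x right, y up, looking along -z (the intrinsics and any distortion apply to the point x, -y, -z); pixel columns grow to the right and rows downward; lengths in mm; the calibration is good to about 2 mm. A picture is of the moment at which its call begins.
- finish_job(): hands the job in; it is judged then, once.
Trained networks look in the newest picture that a camera, given by its name, has taken for a name from the list of things; names that differ only in an ending like _2 or _b are one class to them, and where a whole thing is asked for, a point or a joint stands for the part that bears it (a point fixed in the world has none). Each returns a list of dicts, best first, with "conf" (0 to 1); they miss things now and then, are a little off and sometimes report something else, mostly with a low value. They report only what shows in the picture. A call takes as long as a camera call.
- find_in(query, camera): "centre" ([column, row] in pixels, amid what is visible of it).
- place_of(query, camera): "centre" ([column, row] in pixels: a listed point, or the origin of a listed thing).
The state is a dict: "time_s": time; "joints": joint angles; "dq": joint speeds; "tau": joint torques, N m; "eef_pos": TCP position; "ee_rot": TCP orientation; "force": force on the tool from outside, world axes, zero at the start; "wrist_torque": the same for the moment, N m; "grip_width": opening from 0.0 (shut) to 1.0 (fully open); "grip_force": force on a finger pad.
Only numpy, scipy, OpenCV 4.12 (cv2) and the standard library are available. Lean on these libraries where they do the work, as an engineer would, in place of code of your own. Each camera call takes 0.05 s, during which the arm holds its last target. There are 200 camera calls.

## Task

Set the rotary indexing fixture on the joiner's bench to 60 degrees: press its release button so that the locking lever drops, turn the disc by its turning bar until the 60 degree graduation (the second long line after the broad zero line) stands at the index line, then lift the lever all the way back up so that the disc is locked at that angle. Do not shift the tools and wood lying around it.

Things in the scene. Friction and masses are not known exactly. Their poses are not given: they have to be found in the camera images.
- fixture: rotary indexing fixture screwed to the bench: grey casting 210 x 210 mm, 30 mm high. Origin on the disc's upright axis at bench level, z up. Its own +x side (away from the robot) carries the index line, its own -y side (to the right) the lever and the button. A brake holds the disc (about 0.6 N m) while the lever is up; with the lever down it turns against about 0.06 N m of friction
- disc (a joint): reading of the graduated disc at the index line, rad (60 degrees = 1.047); 230 to 280 degrees at the start. Aluminium disc 170 mm across, top 44 mm above the bench; dark lines on its rim: short every 10 degrees, long every 30, up to 290, zero is the broad one. They run clockwise from zero; turning the disc counter-clockwise from above raises the reading. Stops at -0.1 and 5.15
- turning_bar (a point): centre of the wooden turning bar fixed across the middle of the disc, on the disc's axis, 69 mm above the bench. The bar is 100 mm long (along this point's x), 24 mm wide (y), and rises 50 mm from the disc's face (44 mm) to 94 mm. It turns with the disc: at reading 0 its x points along the fixture's x, and its yaw grows with the reading
- index_line (a point): middle of the fixed index line, a dark line on a small aluminium block at the disc's rim, 45 mm above the bench, 96.5 mm from the disc's axis along the fixture's +x
- lever (a joint): angle of the locking lever, rad: 0 = fully up against its stop (leaning 0.30 rad past vertical towards the disc; disc braked), 1.30 = dropped outwards, away from the disc (disc free). Over centre: below about 0.1 it stays up or falls home by itself, above about 0.25 it drops by itself; lifting it takes 2 to 6 N at its grip; press it on to the stop before letting go
- lever_grip (a point): centre of the lever's cross grip, a black cylinder 24 mm in diameter and 36 mm long, its axis along the fixture's x, parallel to the pivot; 100 mm from the pivot at the end of a 12 mm rod. 156 mm above the bench when up, about 114 mm when dropped
- lever_pivot (a point): pivot of the lever, fixed to the casting, 60 mm above the bench, at (0, -118 mm) in the fixture's frame; its axis runs along the fixture's x and the lever swings in the fixture's y-z plane, outwards to -y. Two cheeks 48 mm apart over their outsides, up to 80 mm high, hold it
- button (a joint): travel of the release button in m: 0 = out, 0.009 = fully pressed. Light: 1 to 5 N in all; it kicks the lever over at 3 to 6 mm of travel
- button_top (a point): centre of the top of the release button, a round steel push button 38 mm across, 90 mm above the bench, on a grey box 66 mm high beside the lever, at (-85, -138 mm) in the fixture's frame; pressed straight down
- chisel: loose wood chisel, 250 mm long, lying beyond the fixture; not part of the job
- offcut: loose pale softwood offcut 120 x 45 x 40 mm lying to the left of the fixture; not part of the job
- jar: loose jar 60 mm across, 85 mm high, standing beyond and to the right of the fixture; not part of the job
- wedge_block: loose dark wooden block 70 x 50 x 25 mm on the robot's side of the fixture; not part of the job
- mallet: loose joiner's mallet, 250 mm long, far left; not part of the job
- try_square: loose try square, 130 x 215 mm, far right; not part of the job

How it is judged:
By the outcome, as a careful person would: the job done as asked, in the order asked, and still so for the second after the job is handed in, with the robot touching nothing.
It also fails if it takes over 67 s, if anything falls off the work surface, if the arm or the gripper's body presses on something with over 40 N, if the wrist force passes 120 N, or if a joint passes its speed limit or range.

## Working session

There is one attempt and no reset: what is moved stays moved. The work goes in short steps, Python scripts to look and compute and a shell command to move; the robot and the scene stay as the last step left them, time stands still between calls to the robot, and variables do not carry over. Pictures are saved under pics/ and viewed, at most 10 in all, crops included, and the job is handed in when it is done.

```bash
mkdir -p pics
cat > h.py <<'E'
import numpy as np, cv2
from rig import sense, capture, find_in, place_of
def ray(c,px):
    T=np.array(c["camera_from_world"]);R=T[:3,:3];t=T[:3,3]
    d=np.array([(px[0]-c["cx"])/c["fx"],-(px[1]-c["cy"])/c["fy"],-1.0])
    return -R.T@t, R.T@d
def atz(c,px,z):
    o,d=ray(c,px); return o+d*(z-o[2])/d[2]
def proj(c,p):
    T=np.array(c["camera_from_world"]);q=T[:3,:3]@np.array(p)+T[:3,3]
    return np.array([c["cx"]+c["fx"]*q[0]/-q[2], c["cy"]-c["fy"]*q[1]/-q[2]])
def tri(cs,pxs):
    A=np.zeros((3,3));b=np.zeros(3)
    for c,p in zip(cs,pxs):
        o,d=ray(c,p);d/=np.linalg.norm(d);M=np.eye(3)-np.outer(d,d);A+=M;b+=M@o
    return np.linalg.solve(A,b)
def save(c,n,f=1,crop=None):
    im=c["color"][:,:,::-1]
    if crop: im=im[crop[1]:crop[3],crop[0]:crop[2]]
    cv2.imwrite("pics/"+n,cv2.resize(im,None,fx=f,fy=f,interpolation=cv2.INTER_CUBIC))
E
python3 - <<'E'
from h import *
Z=dict(turning_bar=69,index_line=45,lever_grip=156,lever_pivot=60,button_top=90,fixture=0)
for n in("scene","top"):
    c=capture(n); save(c,n+"1.png")
    if n=="scene":print([k for k in c],)
    for q,z in Z.items():
        for r in place_of(q,n)[:2]: print(n,q,r["conf"],np.round(r["centre"],1),atz(c,r["centre"],z).round(1))
E
```

```text
['color', 'depth', 'fx', 'fy', 'cx', 'cy', 'camera_from_world']
scene turning_bar 0.61 [268.  204.3] [508.6  39.   69. ]
scene index_line 0.96 [286.7 230.1] [616.8  11.5  45. ]
scene lever_grip 0.8 [242. 188.] [501.5 -48.9 156. ]
scene lever_pivot 0.59 [237.  222.6] [510.3 -79.9  60. ]
scene button_top 0.43 [216.7 199.9] [413.1 -76.4  90. ]
scene fixture 0.75 [271.5 222.9] [513.2  48.1   0. ]
scene fixture 0.65 [260.8 198.9] [384.  117.4   0. ]
top turning_bar 0.86 [270.2 224.1] [511.6  35.7  69. ]
top index_line 0.94 [276.6 195.5] [605.6  18.3  45. ]
top index_line 0.7 [271.9 223.9] [515.2  30.8  45. ]
top lever_grip 0.7 [127.4 236.1] [456.4 447.7 156. ]
top lever_grip 0.5 [298.5 224.6] [501.9 -48.3 156. ]
top lever_pivot 0.69 [307.6 230.8] [494.6 -80.4  60. ]
top button_top 0.7 [306.  256.8] [412.7 -75.1  90. ]
top fixture 0.96 [267.5 224.2] [519.2  45.5   0. ]
```

Run:
```python
from h import *
c=capture("top"); save(c,"topc.png",6,(215,170,335,270))
c=capture("scene"); save(c,"scenec.png",4,(170,150,350,290))
print(ray(c,(280,210))[0]); print(sense()["ee_rot"])
```

```text
[1280.66929152 -644.2036187   713.07229806]
[-5.63205581e-06  9.85770377e-01  1.68097482e-01 -4.27906412e-06]
```

View pics/topc.png

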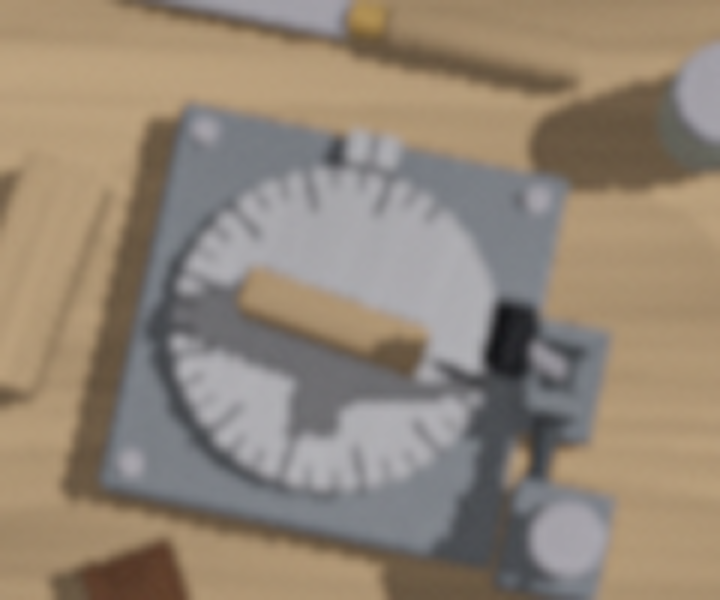

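View pics/scenec.png

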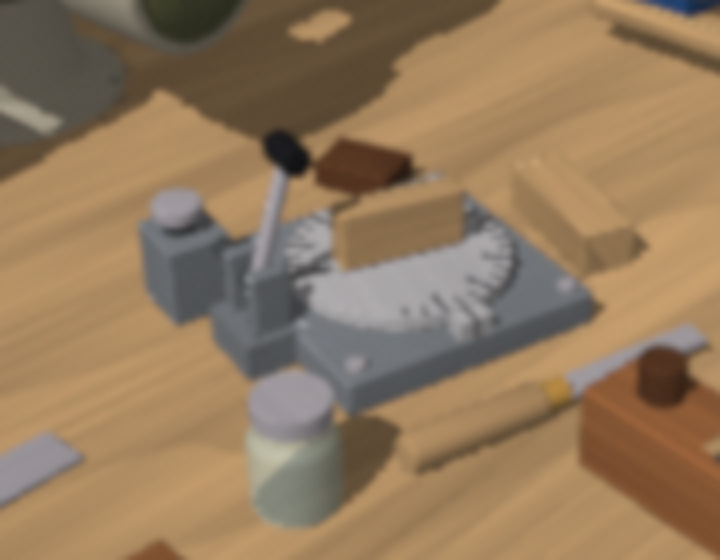

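View pics/top1.png

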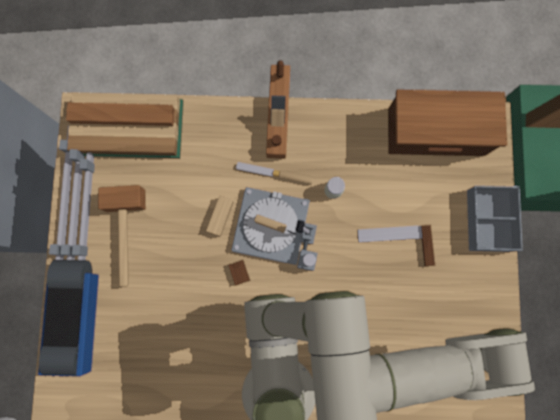

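The crops show the lever up, with its grip at top pixel ≈(300,226), the button at ≈(309,260), the index block at ≈(277,195), and the bar at ≈(271,224). The disc reads about 260°. Next I'll fit the fixture pose from depth.

```bash
cat >> h.py <<'E'
def cloud(c):
    d=c["depth"];v,u=np.mgrid[:d.shape[0],:d.shape[1]]
    T=np.array(c["camera_from_world"])
    P=np.stack([(u-c["cx"])/c["fx"]*d,-(v-c["cy"])/c["fy"]*d,-d],-1)
    W=(P-T[:3,3])@T[:3,:3]; W[d==0]=np.nan; return W
def rect(W,zlo,zhi,cen,r):
    m=(W[...,2]>zlo)&(W[...,2]<zhi)&(np.hypot(W[...,0]-cen[0],W[...,1]-cen[1])<r)
    p=W[m]; (c,s,a)=cv2.minAreaRect(p[:,:2].astype(np.float32)); return len(p),np.round(c,1),np.round(s,1),round(a,1),p[:,2].mean().round(1)
E
python3 - <<'E'
from h import *
for n in("top","scene"):
    c=capture(n);W=cloud(c)
    bench=W[(abs(W[...,0]-500)<250)&(abs(W[...,1])<250)&(abs(W[...,2])<12)][:,2]
    print(n,"bench",np.median(bench))
    for nm,a in dict(cast=(24,36,(512,36),155),bar=(88,100,(512,36),60),grip=(140,175,(500,-48),40),btn=(82,96,(413,-76),30),disc=(40,48,(512,36),90)).items():
        try: print(nm,*rect(W,*a[:2],a[2],a[3]))
        except Exception as e: print(nm,"none")
    m=(W[...,2]>40)&(W[...,2]<48); p=W[m]; p=p[np.hypot(p[:,0]-512,p[:,1]-36)<88]; print(p.mean(0))
E
```

```text
top bench 0.3316543218779322
cast 1842 [493.9  43.9] [294.8 254.7] 79.6 30.0
bar 232 [514.6  35.4] [98.7 24.6] 71.6 94.2
grip 104 [498.9 -51.5] [23.5 36.7] 79.1 164.5
btn 114 [405.4 -84.9] [36.  34.1] 45.9 90.2
disc 1360 [511.1  36.7] [173.  163.1] 1.1 44.1
[513.08491935  36.00611038  44.13166489]
scene bench -0.6024714855729322
cast 1209 [496.3  41.2] [292.2 254.4] 79.8 29.5
bar 179 [515.8  34.9] [98.6 31.3] 67.0 92.4
grip 114 [499.8 -53.5] [21.3 38.2] 86.2 158.6
btn 91 [408.5 -85.5] [35.6 37.4] 70.4 88.1
disc 935 [524.2  27.7] [167.5 149.8] 47.2 43.4
[536.02032885  19.07431195  43.36965641]
```

```bash
python3 -m jog '[{"tx":35.4,"ty":-31,"tz":5,"jaw":1},{"tx":35.4,"ty":-31,"tz":5,"jaw":1},{"tx":35.4,"ty":-31,"tz":5,"jaw":1},{"tx":35.4,"ty":-31,"tz":5,"jaw":1},{"tx":35.4,"ty":-31,"tz":5,"jaw":1}]' 40 && python3 -m jog '[{"tx":35.4,"ty":-31,"tz":12,"jaw":1},{"tx":35.4,"ty":-31,"tz":12,"jaw":1},{"tx":35.4,"ty":-31,"tz":12,"jaw":1},{"tx":35.4,"ty":-31,"tz":12,"jaw":1},{"tx":35.4,"ty":-31,"tz":12,"jaw":1}]'; python3 -c "
from rig import sense
s=sense();print(s['joints'],s['ee_rot'])"
```

```text
[-1.45641920e+00  3.12899914e-01  1.49773115e+00 -1.51543929e-05
  1.33102245e+00 -2.23391445e-01] [-3.07871491e-05  9.85772610e-01  1.68084387e-01 -5.69153451e-06]schema error: expected keys tx, ty, tz, ax, ay, az, jaw
```

```bash
python3 -m jog '[{"tx":35.4,"ty":-31,"tz":5,"ax":0,"ay":0,"az":0,"jaw":1},{"tx":35.4,"ty":-31,"tz":5,"ax":0,"ay":0,"az":0,"jaw":1},{"tx":35.4,"ty":-31,"tz":5,"ax":0,"ay":0,"az":0,"jaw":1},{"tx":35.4,"ty":-31,"tz":5,"ax":0,"ay":0,"az":0,"jaw":1},{"tx":35.4,"ty":-31,"tz":5,"ax":0,"ay":0,"az":0,"jaw":1}]' 40 && python3 -m jog '[{"tx":35.4,"ty":-31,"tz":12,"ax":0,"ay":0,"az":0,"jaw":1},{"tx":35.4,"ty":-31,"tz":12,"ax":0,"ay":0,"az":0,"jaw":1},{"tx":35.4,"ty":-31,"tz":12,"ax":0,"ay":0,"az":0,"jaw":1},{"tx":35.4,"ty":-31,"tz":12,"ax":0,"ay":0,"az":0,"jaw":1},{"tx":35.4,"ty":-31,"tz":12,"ax":0,"ay":0,"az":0,"jaw":1}]'; python3 -c "
from rig import sense
s=sense();print(s['joints'],s['ee_rot'])"
```

```text
time_s: 1.52
eef_pos: [290.1, -289.1, 206.3]
ee_rot: [0.0, 0.986, 0.168, 0.0]
force: [0.6, -0.3, 0.6]
grip_width: 0.003
grip_force: 0.0
time_s: 2.15
eef_pos: [406.0, -84.2, 146.2]
ee_rot: [0.0, 0.986, 0.168, 0.0]
force: [0.9, -1.8, -0.2]
grip_width: 0.001
grip_force: 0.0
[-4.88736051e-01  1.67222862e-01  1.92748318e+00  5.69442460e-06
  1.04604877e+00  7.44333002e-01] [2.54101814e-04 9.85776536e-01 1.68060838e-01 3.33066544e-04]
```

```bash
python3 -m jog '[{"tx":0,"ty":0,"tz":35,"ax":0,"ay":0,"az":0,"jaw":1},{"tx":0,"ty":0,"tz":18,"ax":0,"ay":0,"az":0,"jaw":1},{"tx":0,"ty":0,"tz":5,"ax":0,"ay":0,"az":0,"jaw":1},{"tx":0,"ty":0,"tz":4,"ax":0,"ay":0,"az":0,"jaw":1},{"tx":0,"ty":0,"tz":2,"ax":0,"ay":0,"az":0,"jaw":1}]'
python3 - <<'E'
from h import *
c=capture("scene");save(c,"press.png",4,(170,150,350,290))
E
```

```text
time_s: 2.78
eef_pos: [405.5, -85.8, 82.7]
ee_rot: [0.0, 0.986, 0.168, 0.0]
force: [-0.6, 0.6, 2.0]
grip_width: -0.0
grip_force: 1.1
```

View pics/press.png

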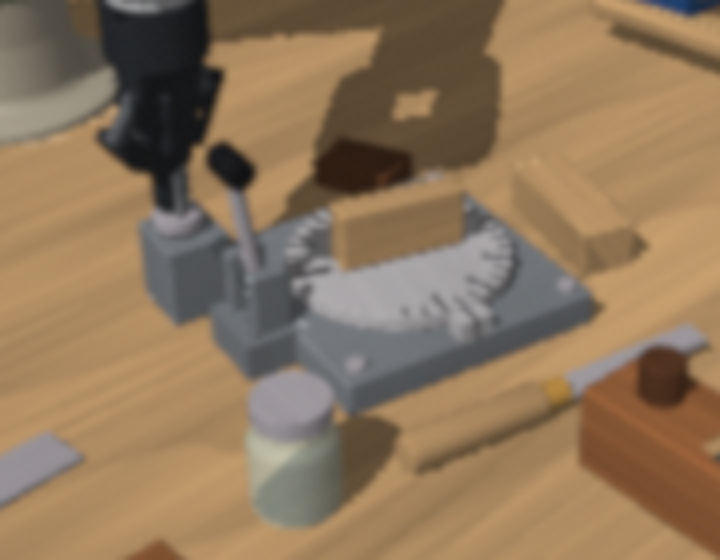

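The lever is past vertical and dropping (grip at crop ≈(230,165)). I'll go to the bar.

```bash
python3 -m jog '[{"tx":0,"ty":0,"tz":-50,"ax":0,"ay":0,"az":0,"jaw":1},{"tx":0,"ty":0,"tz":-35,"ax":0,"ay":0,"az":0,"jaw":1},{"tx":47.6,"ty":-26,"tz":0,"ax":0,"ay":0,"az":0,"jaw":-0.3},{"tx":47.6,"ty":-26,"tz":0,"ax":0,"ay":0,"az":0,"jaw":-0.3},{"tx":47.6,"ty":-26,"tz":0,"ax":0,"ay":0,"az":0,"jaw":-0.3}]' && python3 -m jog '[{"tx":0,"ty":0,"tz":0,"ax":0,"ay":0,"az":-0.1824,"jaw":-0.3},{"tx":0,"ty":0,"tz":0,"ax":0,"ay":0,"az":-0.1824,"jaw":-0.3},{"tx":0,"ty":0,"tz":0,"ax":0,"ay":0,"az":-0.1824,"jaw":-0.3},{"tx":0,"ty":0,"tz":0,"ax":0,"ay":0,"az":-0.1824,"jaw":-0.3},{"tx":0,"ty":0,"tz":0,"ax":0,"ay":0,"az":-0.1824,"jaw":-0.3}]'
python3 - <<'E'
from h import *
s=sense();R=__import__("scipy.spatial.transform",fromlist=["x"]).Rotation.from_quat(np.roll(s["ee_rot"],-1)).as_matrix();print(s["joints"].round(3) if hasattr(s["joints"],"round") else s["joints"],np.degrees(np.arctan2(R[1,0],R[0,0])))
c=capture("scene");W=cloud(c);print(rect(W,100,128,(479,-160),60));save(c,"lev.png",4,(170,150,350,290))
E
```

```text
time_s: 3.45
eef_pos: [515.4, 36.5, 167.9]
ee_rot: [0.0, 0.986, 0.168, 0.001]
force: [0.3, -1.3, 0.8]
grip_width: 0.633
grip_force: 0.0
time_s: 4.08
eef_pos: [514.3, 35.2, 167.6]
ee_rot: [0.0, 0.809, 0.587, 0.0]
force: [0.8, -0.2, 0.5]
grip_width: 0.647
grip_force: 0.0
[-0.159  0.351  1.619 -0.     1.17   0.156] 71.94185980582685
(131, array([ 482.2, -154. ]), array([46.3, 36.7]), 69.8, np.float64(116.5))
```

View pics/lev.png

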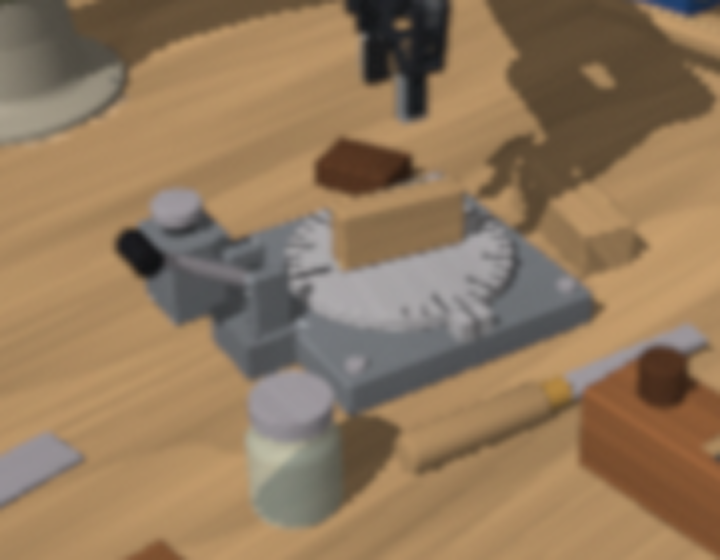

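The lever has dropped fully, with its grip at crop ≈(140,253). Now I'll grasp the bar.

```bash
python3 -m jog '[{"tx":0,"ty":0,"tz":45,"ax":0,"ay":0,"az":0,"jaw":-0.3},{"tx":0,"ty":0,"tz":40,"ax":0,"ay":0,"az":0,"jaw":-0.3},{"tx":0,"ty":0,"tz":26,"ax":0,"ay":0,"az":0,"jaw":-0.3},{"tx":0,"ty":0,"tz":0,"ax":0,"ay":0,"az":0,"jaw":1},{"tx":0,"ty":0,"tz":0,"ax":0,"ay":0,"az":0,"jaw":1}]' 30 && python3 -m jog '[{"tx":0,"ty":0,"tz":0,"ax":0,"ay":0,"az":0,"jaw":1},{"tx":0,"ty":0,"tz":0,"ax":0,"ay":0,"az":0.06,"jaw":1},{"tx":0,"ty":0,"tz":0,"ax":0,"ay":0,"az":0.12,"jaw":1}]'
```

```text
time_s: 4.75
eef_pos: [513.5, 35.6, 57.4]
ee_rot: [-0.001, 0.811, 0.585, -0.001]
force: [6.6, -2.4, -7.4]
grip_width: 0.277
grip_force: 30.0
time_s: 5.12
eef_pos: [513.3, 35.7, 57.3]
ee_rot: [-0.001, 0.861, 0.508, -0.001]
force: [-8.0, 1.4, 0.4]
grip_width: 0.28
grip_force: 31.6
```

```bash
A='x'; python3 -m jog '[{"tx":0,"ty":0,"tz":0,"ax":0,"ay":0,"az":0.18,"jaw":1},{"tx":0,"ty":0,"tz":0,"ax":0,"ay":0,"az":0.18,"jaw":1},{"tx":0,"ty":0,"tz":0,"ax":0,"ay":0,"az":0.18,"jaw":1},{"tx":0,"ty":0,"tz":0,"ax":0,"ay":0,"az":0.18,"jaw":1},{"tx":0,"ty":0,"tz":0,"ax":0,"ay":0,"az":0.18,"jaw":1}]' && python3 -m jog '[{"tx":0,"ty":0,"tz":0,"ax":0,"ay":0,"az":0.18,"jaw":1},{"tx":0,"ty":0,"tz":0,"ax":0,"ay":0,"az":0.18,"jaw":1},{"tx":0,"ty":0,"tz":0,"ax":0,"ay":0,"az":0.18,"jaw":1},{"tx":0,"ty":0,"tz":0,"ax":0,"ay":0,"az":0.18,"jaw":1},{"tx":0,"ty":0,"tz":0,"ax":0,"ay":0,"az":0.18,"jaw":1}]' && python3 -m jog '[{"tx":0,"ty":0,"tz":0,"ax":0,"ay":0,"az":0.18,"jaw":1},{"tx":0,"ty":0,"tz":0,"ax":0,"ay":0,"az":0.18,"jaw":1},{"tx":0,"ty":0,"tz":0,"ax":0,"ay":0,"az":0.10,"jaw":1},{"tx":0,"ty":0,"tz":0,"ax":0,"ay":0,"az":0.04,"jaw":1},{"tx":0,"ty":0,"tz":0,"ax":0,"ay":0,"az":0,"jaw":1}]'
python3 - <<'E'
from h import *
print(sense()["joints"])
E
```

```text
time_s: 5.75
eef_pos: [512.2, 37.1, 57.3]
ee_rot: [-0.001, 0.997, 0.082, -0.002]
force: [-12.1, 12.2, 5.1]
grip_width: 0.28
grip_force: 32.1
time_s: 6.38
eef_pos: [512.7, 38.8, 57.3]
ee_rot: [-0.002, 0.933, -0.36, -0.002]
force: [-6.7, 24.5, 1.3]
grip_width: 0.276
grip_force: 31.8
time_s: 7.0
eef_pos: [513.6, 39.4, 57.3]
ee_rot: [-0.003, 0.816, -0.578, -0.002]
force: [-1.6, 27.3, -1.4]
grip_width: 0.275
grip_force: 31.4
[-0.15427387  0.50090998  1.72685773  0.00774158  0.91492666  2.64355919]
```

```bash
python3 -m jog '[{"tx":0,"ty":0,"tz":0,"ax":0,"ay":0,"az":0,"jaw":-0.3},{"tx":0,"ty":0,"tz":0,"ax":0,"ay":0,"az":0,"jaw":-0.3},{"tx":-2.4,"ty":0,"tz":-30,"ax":0,"ay":0,"az":0,"jaw":-0.3},{"tx":0,"ty":0,"tz":-30,"ax":0,"ay":0,"az":0,"jaw":-0.3},{"tx":0,"ty":0,"tz":0,"ax":0,"ay":0,"az":-0.0816,"jaw":-0.3}]' && python3 -m jog '[{"tx":0,"ty":0,"tz":0,"ax":0,"ay":0,"az":-0.18,"jaw":-0.3},{"tx":0,"ty":0,"tz":0,"ax":0,"ay":0,"az":-0.18,"jaw":-0.3},{"tx":0,"ty":0,"tz":0,"ax":0,"ay":0,"az":-0.18,"jaw":-0.3},{"tx":0,"ty":0,"tz":0,"ax":0,"ay":0,"az":-0.18,"jaw":-0.3},{"tx":0,"ty":0,"tz":0,"ax":0,"ay":0,"az":-0.18,"jaw":-0.3}]' && python3 -m jog '[{"tx":0,"ty":0,"tz":0,"ax":0,"ay":0,"az":-0.18,"jaw":-0.3},{"tx":0,"ty":0,"tz":0,"ax":0,"ay":0,"az":-0.18,"jaw":-0.3},{"tx":0,"ty":0,"tz":0,"ax":0,"ay":0,"az":-0.18,"jaw":-0.3},{"tx":0,"ty":0,"tz":0,"ax":0,"ay":0,"az":-0.18,"jaw":-0.3},{"tx":0,"ty":0,"tz":0,"ax":0,"ay":0,"az":-0.18,"jaw":-0.3}]' && python3 -m jog '[{"tx":0,"ty":0,"tz":0,"ax":0,"ay":0,"az":-0.18,"jaw":-0.3},{"tx":0,"ty":0,"tz":0,"ax":0,"ay":0,"az":-0.18,"jaw":-0.3},{"tx":0,"ty":0,"tz":0,"ax":0,"ay":0,"az":-0.18,"jaw":-0.3},{"tx":0,"ty":0,"tz":0,"ax":0,"ay":0,"az":-0.18,"jaw":-0.3},{"tx":0,"ty":0,"tz":0,"ax":0,"ay":0,"az":-0.18,"jaw":-0.3}]' && python3 -m jog '[{"tx":0,"ty":0,"tz":0,"ax":0,"ay":0,"az":-0.18,"jaw":-0.3},{"tx":0,"ty":0,"tz":0,"ax":0,"ay":0,"az":-0.18,"jaw":-0.3},{"tx":0,"ty":0,"tz":0,"ax":0,"ay":0,"az":0,"jaw":-0.3}]';  python3 - <<'E'
from h import *
print(sense()["joints"])
c=capture("scene");W=cloud(c);print(rect(W,88,97,(513,36),60)); c=capture("top");W=cloud(c);print(rect(W,88,97,(513,36),60))
E
```

```text
time_s: 7.62
eef_pos: [514.8, 37.1, 119.2]
ee_rot: [-0.001, 0.84, -0.543, 0.003]
force: [0.4, -1.0, -0.3]
grip_width: 0.649
grip_force: 0.0
time_s: 8.25
eef_pos: [513.6, 37.1, 117.0]
ee_rot: [0.0, 0.993, -0.122, 0.001]
force: [0.2, -0.3, 0.4]
grip_width: 0.65
grip_force: 0.0
time_s: 8.88
eef_pos: [513.7, 37.2, 117.0]
ee_rot: [0.0, 0.947, 0.322, 0.001]
force: [-0.4, -0.2, -0.7]
grip_width: 0.646
grip_force: 0.0
time_s: 9.5
eef_pos: [513.7, 37.2, 117.0]
ee_rot: [0.001, 0.712, 0.702, 0.0]
force: [-0.5, -1.1, -0.3]
grip_width: 0.649
grip_force: 0.0
time_s: 9.88
eef_pos: [513.6, 37.3, 116.9]
ee_rot: [0.001, 0.578, 0.816, 0.0]
force: [0.4, 0.5, 0.9]
grip_width: 0.65
grip_force: 0.0
[-1.55308629e-01  4.12028746e-01  1.67862541e+00 -2.27467910e-04
  1.04987509e+00 -4.93444801e-01]
(154, array([517.3,  31.3]), array([25. , 99.8]), 19.0, np.float64(92.3))
(13, array([512.5,  37.6]), array([14.6, 94.4]), 14.7, np.float64(92.4))
```

```bash
python3 -m jog '[{"tx":0,"ty":0,"tz":35,"ax":0,"ay":0,"az":0,"jaw":-0.3},{"tx":0,"ty":0,"tz":25,"ax":0,"ay":0,"az":0,"jaw":-0.3},{"tx":0,"ty":0,"tz":0,"ax":0,"ay":0,"az":0,"jaw":1},{"tx":0,"ty":0,"tz":0,"ax":0,"ay":0,"az":0,"jaw":1},{"tx":0,"ty":0,"tz":0,"ax":0,"ay":0,"az":0,"jaw":1}]' 30 && python3 -m jog '[{"tx":0,"ty":0,"tz":0,"ax":0,"ay":0,"az":0.1,"jaw":1},{"tx":0,"ty":0,"tz":0,"ax":0,"ay":0,"az":0.17,"jaw":1},{"tx":0,"ty":0,"tz":0,"ax":0,"ay":0,"az":0.18,"jaw":1},{"tx":0,"ty":0,"tz":0,"ax":0,"ay":0,"az":0.18,"jaw":1},{"tx":0,"ty":0,"tz":0,"ax":0,"ay":0,"az":0.18,"jaw":1}]' && python3 -m jog '[{"tx":0,"ty":0,"tz":0,"ax":0,"ay":0,"az":0.15,"jaw":1},{"tx":0,"ty":0,"tz":0,"ax":0,"ay":0,"az":0.08,"jaw":1},{"tx":0,"ty":0,"tz":0,"ax":0,"ay":0,"az":0,"jaw":1},{"tx":0,"ty":0,"tz":0,"ax":0,"ay":0,"az":0,"jaw":1}]';  python3 - <<'E'
from h import *
q=sense()["ee_rot"];print(np.degrees(2*np.arctan2(q[2],q[1])))
c=capture("scene");save(c,"turn.png",8,(240,190,320,255))
E
```

```text
time_s: 10.6
eef_pos: [514.2, 37.7, 57.3]
ee_rot: [0.001, 0.577, 0.816, 0.001]
force: [4.3, 2.5, -4.8]
grip_width: 0.276
grip_force: 34.1
time_s: 11.22
eef_pos: [514.4, 37.7, 57.3]
ee_rot: [0.001, 0.854, 0.52, 0.001]
force: [5.7, 1.1, -6.0]
grip_width: 0.278
grip_force: 34.0
time_s: 11.72
eef_pos: [514.4, 37.7, 57.3]
ee_rot: [0.001, 0.907, 0.422, 0.001]
force: [5.8, 1.3, -5.6]
grip_width: 0.276
grip_force: 34.0
49.8599414882987
```

View pics/turn.png

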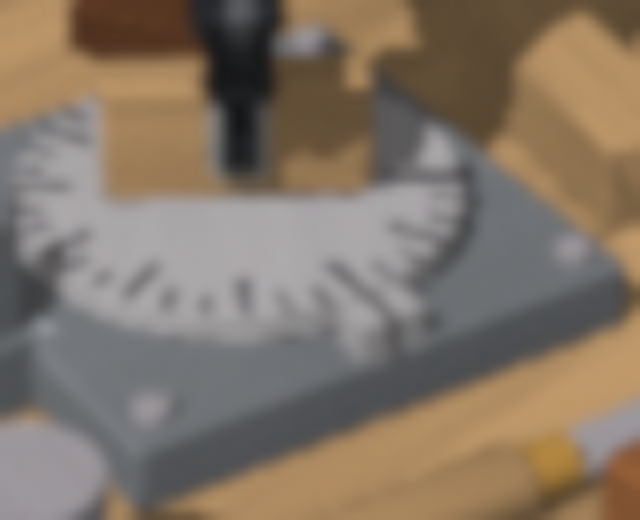

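The long graduation lines up with the index line (crop ≈(350,275) to (385,310)). I'll release, move beyond the lever and check the angle closely.

```bash
python3 -m jog '[{"tx":0,"ty":0,"tz":0,"ax":0,"ay":0,"az":0,"jaw":-0.3},{"tx":0,"ty":0,"tz":0,"ax":0,"ay":0,"az":0,"jaw":-0.3},{"tx":0,"ty":0,"tz":-30,"ax":0,"ay":0,"az":0,"jaw":-0.3},{"tx":0,"ty":0,"tz":-50,"ax":0,"ay":0,"az":0,"jaw":-0.3},{"tx":0,"ty":0,"tz":-40,"ax":0,"ay":0,"az":0,"jaw":-0.3}]' && python3 -m jog '[{"tx":-41.6,"ty":24,"tz":0,"ax":0,"ay":0,"az":0,"jaw":1},{"tx":-41.6,"ty":24,"tz":0,"ax":0,"ay":0,"az":0,"jaw":1},{"tx":-41.6,"ty":24,"tz":0,"ax":0,"ay":0,"az":0,"jaw":1},{"tx":-41.6,"ty":24,"tz":0,"ax":0,"ay":0,"az":0,"jaw":1},{"tx":-41.6,"ty":24,"tz":0,"ax":0,"ay":0,"az":0,"jaw":1}]' && python3 -m jog '[{"tx":0,"ty":0,"tz":0,"ax":0,"ay":0,"az":-0.173,"jaw":1},{"tx":0,"ty":0,"tz":0,"ax":0,"ay":0,"az":-0.173,"jaw":1},{"tx":0,"ty":0,"tz":0,"ax":0,"ay":0,"az":-0.175,"jaw":1},{"tx":0,"ty":0,"tz":0,"ax":0,"ay":0,"az":0,"jaw":1}]';  python3 - <<'E'
from h import *
from scipy.optimize import least_squares
for n in("top","scene"):
    c=capture(n);W=cloud(c);print(n,rect(W,88,100,(514,36),60))
    if n=="top":
        print("grip",rect(W,100,128,(478,-162),30))
        save(c,"topd.png",8,(230,180,312,255))
        g=cv2.GaussianBlur(cv2.cvtColor(c["color"],cv2.COLOR_RGB2GRAY),(0,0),.4).astype(np.float32)
        px=place_of("index_line","top")[0];print(px,atz(c,px["centre"],45))
        a=np.radians(np.arange(-180,180,.5))
        for cx,cy in((514,36),(513,37)):
            ring=[]
            for r in(76,78,80):
                p=np.array([proj(c,(cx+r*np.cos(t),cy+r*np.sin(t),44)) for t in a]).astype(np.float32)
                ring.append(cv2.remap(g,p[None,:,0],p[None,:,1],cv2.INTER_LINEAR)[0])
            v=np.mean(ring,0);v=v-cv2.GaussianBlur(v[None],(0,0),12)[0]
            m=(a>np.radians(-60))&(a<np.radians(40))
            f=np.sum(-v[m]*np.exp(-1j*a[m]*36));print(cx,cy,"line phase deg mod 10 (graduation angle)",np.degrees(-np.angle(f)/36))
E
```

```text
time_s: 12.4
eef_pos: [513.4, 37.6, 178.6]
ee_rot: [0.0, 0.907, 0.422, 0.001]
force: [0.7, -0.2, -0.2]
grip_width: 0.651
grip_force: 0.0
time_s: 13.02
eef_pos: [470.7, -200.3, 176.8]
ee_rot: [0.0, 0.907, 0.422, 0.0]
force: [0.4, 0.0, 0.4]
grip_width: -0.001
grip_force: 0.0
time_s: 13.52
eef_pos: [471.2, -198.8, 176.6]
ee_rot: [0.0, 0.768, 0.641, -0.0]
force: [0.8, 0.2, 0.3]
grip_width: -0.002
grip_force: 0.0
top (227, array([514.8,  35.2]), array([98.8, 24.3]), 49.8, np.float64(93.8))
grip (12, array([ 483.2, -155.1]), array([43.9,  9.1]), 89.2, np.float64(109.3))
{'centre': [331.6, 191.5], 'conf': 0.7} [ 622.64510675 -155.14514698   45.        ]
514 36 line phase deg mod 10 (graduation angle) -0.36844708510117785
513 37 line phase deg mod 10 (graduation angle) -0.9149529419200197
scene (177, array([516.3,  34.8]), array([97.5, 28.4]), 51.9, np.float64(92.4))
```

View pics/topd.png

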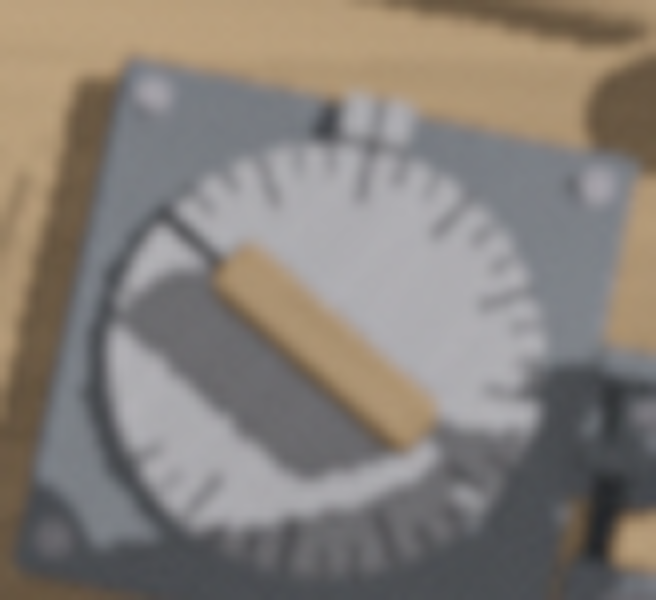

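The picture shows the broad zero line at crop (190,235), the 30° line at (270,185), and the 60° line at (367,180) below the index line at (376,118). I'll check the fixture yaw numerically.

Run:
```python
from h import *
c=capture("top")
P=lambda u,v,z:atz(c,(230+(u+.5)/8-.5,180+(v+.5)/8-.5),z)[:2]
a,b,d=P(153,93,32),P(597,185,32),P(52,537,32)
ang=lambda v:np.degrees(np.arctan2(v[1],v[0]))
print("yaw",ang(a-b)-90,ang(a-d),"centre",(b+d)/2, np.linalg.norm(a-b),np.linalg.norm(a-d))
C=(b+d)/2
i=P(376,118,45);l=P(367,185,44);l2=P(372,155,44);z0=P(190,235,44);ctr=np.array([514.2,36])
for C in(C,ctr):print([ (round(float(ang(x-C)),1),round(float(np.linalg.norm(x-C)),1)) for x in(i,l,l2,z0)])
# refined: dark-line angle by profile, index (r 93-100) and graduation (r 70-82)
g=cv2.cvtColor(c["color"],cv2.COLOR_RGB2GRAY).astype(np.float32)
t=np.arange(-16,-4,.25)
for C in(C,(b+d)/2):
  for rs,z in((range(92,100),45),(range(66,83),44)):
    v=np.mean([[cv2.remap(g,*[np.float32([[k]]) for k in proj(c,(C[0]+r*np.cos(np.radians(q)),C[1]+r*np.sin(np.radians(q)),z))],cv2.INTER_LINEAR)[0,0] for q in t] for r in rs],0)
    m=abs(t-t[1+np.argmin(v[1:-1])])<2.2; w=v[m].max()-v[m]; print("dark at",(t[m]*w).sum()/w.sum(), t[np.argmin(v)])
```

```text
yaw -10.493015956561223 -10.758929108030776 centre [514.55101108  35.78064803] 180.32258680984205 180.6314704286092
[(-10.3, 96.5), (-11.9, 69.7), (-11.3, 81.8), (49.5, 71.9)]
[(-10.4, 96.8), (-12.0, 70.1), (-11.4, 82.2), (49.2, 71.9)]
dark at -10.851333579400933 -11.0
dark at -10.736521225540791 -10.75
dark at -10.782500664442235 -11.0
dark at -10.618700268271706 -10.75
```

The 60° line sits within about 0.2° of the index line. Now I'll lift the lever.

```bash
python3 -m jog '[{"tx":0,"ty":0,"tz":45,"ax":0,"ay":0,"az":0,"jaw":1},{"tx":0,"ty":0,"tz":32,"ax":0,"ay":0,"az":0,"jaw":1},{"tx":7,"ty":0,"tz":0,"ax":0,"ay":0,"az":0,"jaw":1},{"tx":7,"ty":0,"tz":0,"ax":0,"ay":0,"az":0,"jaw":1}]' && python3 -m jog '[{"tx":8,"ty":0,"tz":-9,"ax":0,"ay":0,"az":0,"jaw":1},{"tx":8,"ty":0,"tz":-9,"ax":0,"ay":0,"az":0,"jaw":1},{"tx":10,"ty":0,"tz":-8,"ax":0,"ay":0,"az":0,"jaw":1},{"tx":10,"ty":0,"tz":-7,"ax":0,"ay":0,"az":0,"jaw":1}]'
python3 - <<'E'
from h import *
c=capture("scene");save(c,"lift.png",4,(170,150,350,290))
E
```

```text
time_s: 14.22
eef_pos: [474.4, -184.8, 100.6]
ee_rot: [0.001, 0.767, 0.641, 0.0]
force: [0.3, 0.3, 0.9]
grip_width: 0.0
grip_force: 0.0
time_s: 14.72
eef_pos: [481.2, -150.0, 134.9]
ee_rot: [0.002, 0.767, 0.641, 0.0]
force: [-0.8, -2.7, 0.9]
grip_width: -0.001
grip_force: 1.4
```

View pics/lift.png

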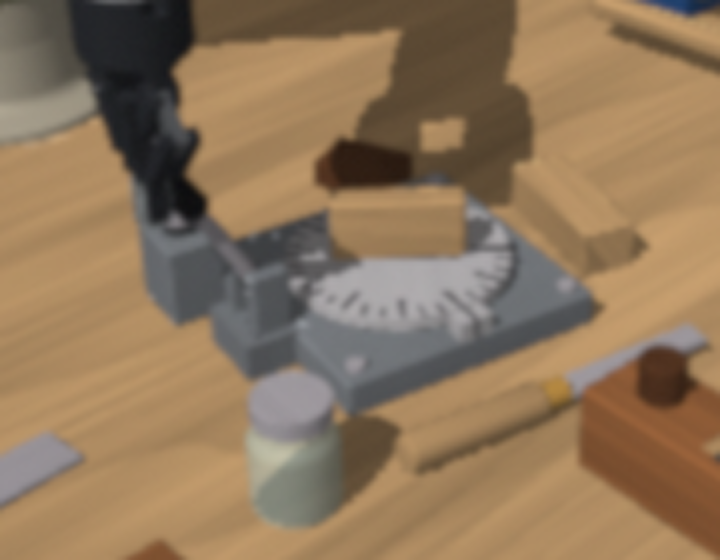

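The finger is carrying the grip up (grip at crop ≈(185,200)). I'll continue along the arc.

```bash
python3 -m jog '[{"tx":12,"ty":0,"tz":-5,"ax":0,"ay":0,"az":0,"jaw":1},{"tx":12,"ty":0,"tz":-4,"ax":0,"ay":0,"az":0,"jaw":1},{"tx":12,"ty":0,"tz":-2,"ax":0,"ay":0,"az":0,"jaw":1},{"tx":12,"ty":0,"tz":-1,"ax":0,"ay":0,"az":0,"jaw":1},{"tx":8,"ty":0,"tz":0,"ax":0,"ay":0,"az":0,"jaw":1}]' && python3 -m jog '[{"tx":8,"ty":0,"tz":1,"ax":0,"ay":0,"az":0,"jaw":1},{"tx":7,"ty":0,"tz":1,"ax":0,"ay":0,"az":0,"jaw":1},{"tx":5,"ty":0,"tz":1,"ax":0,"ay":0,"az":0,"jaw":1},{"tx":2,"ty":0,"tz":0,"ax":0,"ay":0,"az":0,"jaw":1}]'
```

```text
time_s: 15.4
eef_pos: [490.1, -93.5, 144.1]
ee_rot: [-0.0, 0.767, 0.642, -0.0]
force: [0.9, -1.2, -1.2]
grip_width: -0.002
grip_force: 0.3
time_s: 15.9
eef_pos: [493.9, -72.5, 141.1]
ee_rot: [-0.0, 0.767, 0.641, -0.0]
force: [0.4, 0.2, -0.2]
grip_width: 0.001
grip_force: 0.0
```

```bash
python3 -m jog '[{"tx":2,"ty":0,"tz":0,"ax":0,"ay":0,"az":0,"jaw":1},{"tx":2,"ty":0,"tz":0,"ax":0,"ay":0,"az":0,"jaw":1}]'; python3 -c "
from h import *
for n in ('top','scene'):
    c=capture(n);W=cloud(c);print(rect(W,146,172,(499,-51),25) if n=='scene' else '')"
```

```text
time_s: 16.15
eef_pos: [494.2, -71.5, 141.3]
ee_rot: [0.002, 0.767, 0.641, -0.002]
force: [-6.6, -21.7, -2.3]
grip_width: 0.001
grip_force: 11.4

(97, array([507.5, -58.8]), array([24.1, 30. ]), 4.7, np.float64(159.6))
```

The finger is pressing the grip against its stop with about 22 N. I'll back off and verify.

```bash
python3 -m jog '[{"tx":-10,"ty":0,"tz":0,"ax":0,"ay":0,"az":0,"jaw":1},{"tx":-40,"ty":0,"tz":0,"ax":0,"ay":0,"az":0,"jaw":1},{"tx":-50,"ty":0,"tz":-10,"ax":0,"ay":0,"az":0,"jaw":1},{"tx":-50,"ty":0,"tz":-40,"ax":0,"ay":0,"az":0,"jaw":1},{"tx":-40,"ty":0,"tz":-20,"ax":0,"ay":0,"az":0,"jaw":1}]' && python3 -m jog '[{"tx":0,"ty":0,"tz":0,"ax":0,"ay":0,"az":0,"jaw":1},{"tx":0,"ty":0,"tz":0,"ax":0,"ay":0,"az":0,"jaw":1},{"tx":0,"ty":0,"tz":0,"ax":0,"ay":0,"az":0,"jaw":1}]'
python3 - <<'E'
from h import *
c=capture("top");W=cloud(c);print(rect(W,88,100,(514,36),60),rect(W,140,175,(500,-48),40))
b=cv2.resize(c["color"][180:280,225:345],None,fx=4,fy=4,interpolation=2)
c=capture("scene");W=cloud(c);print(rect(W,140,175,(500,-48),40))
a=cv2.resize(c["color"][180:280,200:300],None,fx=4,fy=4,interpolation=2)
a=cv2.resize(c["color"][160:285,200:340],None,fx=2.28,fy=3.2*1,interpolation=2)[:400]
cv2.imwrite("pics/end.png",np.hstack([b,a])[:,:800,::-1])
E
```

```text
time_s: 16.88
eef_pos: [460.9, -256.8, 212.2]
ee_rot: [0.001, 0.768, 0.641, 0.0]
force: [0.7, 1.2, 0.2]
grip_width: -0.0
grip_force: 0.0
time_s: 17.25
eef_pos: [461.2, -253.6, 209.7]
ee_rot: [-0.001, 0.767, 0.642, 0.0]
force: [-0.4, 0.4, 0.7]
grip_width: -0.001
grip_force: 0.0
(225, array([514.8,  35.2]), array([98. , 23.7]), 49.8, np.float64(93.7)) (104, array([498.4, -51.3]), array([23.4, 37.2]), 79.6, np.float64(164.2))
(112, array([498.5, -53.4]), array([22.9, 43. ]), 85.1, np.float64(158.9))
```

View pics/end.png

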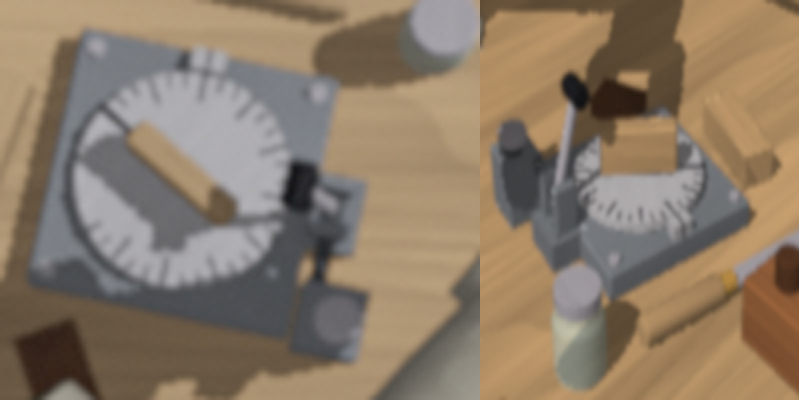

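The lever grip is back at its original up position ((498.4,-51.3), against (498.9,-51.5) before), the disc reading is unchanged, and the loose items have not moved.

```bash
python3 -c "
from rig import finish_job
print(finish_job())"
```

```text
the job is handed in; nothing more can be done
None
```

The fixture is set to 60° (the 60° line measured within about half a degree of the index line) and locked with the lever pressed onto its stop; the loose things in view show no movement, and the job was handed in at about 17 s.

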